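Lock the reagent shelf and press its electronic label home

ROBOT

A 7-joint arm with a two-finger parallel gripper is mounted at the origin on the work surface; the furniture and walls round the work are solid. World frame = base frame: x ahead of the robot, y to its left, z up, the work surface at z = 0. Lengths are in m, angles in rad, forces in N, time in s.
With the tool pointing down it reaches from about 0.4 to 0.85 m from the base axis. Payload 6.9 kg.
Tool frame: the origin (TCP) lies midway between the tips of the shut fingers; the grasp point (between the pads) lies 19 mm behind it; z points along the fingers, y is the line along which they close (so a half turn about z gives the same grasp; the last joint's range is limited). The gripper opens to 85 mm and grips with 20 to 120 N. Pads are 22 mm wide; open, the fingers measure 114 mm over their backs; the gripper's body (76 mm by 85 mm) begins 54 mm behind the grasp point. The pads swing forward as they close: fully open they stand 13 mm farther back than shut.
Start: joints at [1.349, 0.507, -0.238, 1.5, 0.126, 1.149, -0.155], TCP at [0.201, -0.592, 0.231] pointing down, gripper open.
Joint ranges: [-3.08, 3.08], [-0.24, 2.05], [-1.43, 1.35], [0, 2.5], [-1.52, 4.66], [0.17, 1.96], [-2.89, 2.89]. Speed limits (rad/s): [2.39, 2.39, 3.14, 3.14, 3.14, 3.14, 3.14].

INTERFACE

Orientations are given as a unit quaternion [w, x, y, z].
In Python, from station import r gives the robot as it stands.
- The arm moves only by the shell command python3 -m jog 'ROWS' [OPENING]. ROWS is text: rows parted by semicolons, each of 6 numbers parted by spaces: the shift along the tool's x, y, z in m, then the turn, a rotation vector about the tool's x, y, z in rad. In form: x y z rx ry rz; .... A call has exactly 5 rows; each row shifts and turns the commanded pose from where the row before left it, along the tool's axes as they then stand; what a row does not reach is not made up. A row lasts 1/12 s, in which the tool goes at most 41.7 mm and 7.16 degrees, less where a joint would pass 70% of its speed; a pose out of reach is approached as far as the arm can. A call is refused whole if a number of a shift passes 0.0417 or a number of a turn 0.125, either way. A call with a gripper value outside its range is refused whole. OPENING is the closure in counts, from 0 (fully open) to 255 (shut), set as the call begins (- or left out, the last holds). The fingers move at their own pace and stop on an object; the grip force is fixed at half the most. Time passes only in rows, so rows that do not move let the fingers close, or fill a call up. It gives the time, the measured TCP pose, the force, the opening and the grip force at its end, in the units of the state.
- r.read_state(): the state, without advancing time (a new reading comes with each control period).
- r.capture(name): name is "scene" or "top"; returns a dict with "img" (480x640x3 uint8, red, green, blue), "fx", "fy", "cx", "cy" (pixels), "origin" and "rotation" of the camera in the world. Camera axes: x right, y down, z forward; pixel columns grow to the right and rows downward; lengths in m; the calibration is good to about 2 mm. A picture is of the moment at which its call begins. There is no depth.
- r.close_job(): hands the job in; it is judged then, once.
The state is a dict: "clock": time; "joints": joint angles; "qd": joint speeds; "tau": joint torques, N m; "ee_pos": TCP position; "tool_rot": TCP orientation; "ft_force": force on the tool from outside, world axes, zero at the start; "torque": the same for the moment, N m; "grip_width": finger opening in m; "grasp_force": force on a finger pad.
Only numpy, scipy, OpenCV 4.12 (cv2) and the standard library are available. Lean on these libraries where they do the work, as an engineer would, in place of code of your own. Each camera call takes 0.05 s, during which the arm holds its last target. There are 200 camera calls.

TASK

The small reagent shelf on its sprung post is unlocked and sinks when anything is pushed down on it: turn the black ring on the post clockwise until its red pointer stands at the green locked mark. Then take the loose electronic shelf label out of the grey dock, put it with its display to the front into the empty middle pocket behind the shelf's front lip, and push it down against the sprung contacts until it is fully home, level with its two neighbours. Finish while still gripping it and holding it pressed home, so that its retaining clips can be fitted, and leave the things on the shelf standing where they are.

Things in the scene. Friction and masses are not known exactly. Their poses are not given: they have to be found in the camera images.
- rack: bench-top shelf, fixed. Origin on the bench; x from its front (label side) to its back, y left, z up. White tray, top 100 mm up, x -70 to +95 mm, 250 mm wide; an aluminium lip along its front edge with a 12 mm channel behind it. Steel post, 29 mm thick, at x +20, y 0, ends 164 mm up (21 mm above the ring). Small things up to 60 mm tall stand on the tray 58 mm or more to either side of the middle
- shelf (a joint): how far the tray has sunk on its post, m: 0 at the top, at most 0.025. A spring carries it; unlocked it yields to a downward push of more than about 6 N (fully down at about 13 N) and comes back up. With the ring locked, lugs in the ring stand on ledges of the post and it can sink only 1 to 2 mm
- lock_ring (a joint): angle of the lock ring, rad, grows clockwise seen from above: starts at 0 to 0.35, green locked mark at 1.2 (red pointer then straight to the shelf's front), stop at 1.25. It turns stiffly (0.06 N m) and stays where it is left
- ring_grip (a point): centre of the black knurled lock ring, on the post's axis, half-way up the ring (131 mm above the bench with the tray up). Ring: 57 mm diameter, 24 mm high; the 19 mm between it and the tray hold only a 42 mm wide hub. The point turns with the ring: its -x axis points along the red pointer, z up
- pocket (a point): middle of the floor of the empty middle pocket (88 mm above the bench with the tray up); axes as the shelf's, moves with the tray. Pocket 12 mm wide in x (front lip and back wall 20 mm high above this floor, flared edges up to 25 mm), 68 mm long in y. Like labels, already home, stand fixed 79 mm to either side (centre to centre), tops 66 mm above this floor
- contacts (a joint): how far the sprung contact block in the pocket's floor is pressed down, m: 0 free (its top is 6 mm above the pocket floor), 0.006 when flush with the floor. Takes about 5 N to start and 12 N to be flush; pushes the label up again when let go
- label_centre (a point): centre of the loose shelf label (60 g): flat white block 9 mm thick (x), 62 mm wide (y), 66 mm high (z); foot 33 mm below this point, top 33 mm above. Display on the -x side. Starts upright in the dock, display towards the robot within about 0.5 rad; grip it by its two faces near the top, fingers closing along x
- label_face (a point): middle of the display face of the loose label, 4.5 mm from its centre to -x
- dock: grey dock, fixed to the bench, 56 x 90 x 22 mm, origin under its middle. Its slot, 12 x 66 mm and 12 mm deep, holds the loose label upright: the label's foot is 10 mm above the bench and 54 mm of it stand out
- beaker: 50 ml glass beaker, 49 x 47 x 59 mm, loose, on the tray at its left front; origin under its middle. Leave standing
- weighing_bottle: small glass weighing bottle, 36 mm wide, 52 mm high, loose, on the tray at its right front; origin under its middle. Leave standing
- stopper: red-brown rubber stopper, 25 mm wide, 24 mm high, loose, on the tray at its right rear; origin under its middle. Leave standing
- crucible: white porcelain crucible, 41 mm wide, 32 mm high, loose, on the tray at its left rear; origin under its middle. Leave standing
Things that resemble listed ones, but are neither listed nor needed, are in the scene too. Leave any orange or pink look-alike of the part that bears label_centre alone.

How it is judged:
By the outcome, as a careful person would: the job done as asked, in the order asked, and still so for the second after the job is handed in, while the arm keeps its last pose, push and grip.
It also fails if it takes over 48 s, if anything falls off the work surface, if the arm or the gripper's body presses on something with over 40 N, if the wrist force passes 120 N, or if a joint passes its speed limit or range.

## Working session

There is one attempt and no reset: what is moved stays moved. The work goes in short steps, Python scripts to look and compute and a shell command to move; the robot and the scene stay as the last step left them, time stands still between calls to the robot, and variables do not carry over. Pictures are saved under pics/ and viewed, at most 10 in all, crops included, and the job is handed in when it is done.

```bash
ls; mkdir -p pics; python3 - <<'E'
from station import r
import cv2
s=r.read_state()
print({k:s[k] for k in('clock','ee_pos','tool_rot','ft_force','grip_width')})
for n in('scene','top'):
    c=r.capture(n); cv2.imwrite(f'pics/{n}0.png',c['img'][:,:,::-1])
    print(n,c['fx'],c['fy'],c['cx'],c['cy'],c['origin'],c['rotation'])
E
```

```text
pics
{'clock': 0.0, 'ee_pos': array([ 0.20099338, -0.59126461,  0.23042815]), 'tool_rot': array([-8.80701263e-04,  9.86595538e-01,  1.63182238e-01, -1.59448528e-04]), 'ft_force': array([ 0.00427384, -0.14156343, -0.67845061]), 'grip_width': 0.08550269565080969}
scene 603.0490794189529 603.0490794189529 311.7323521662115 239.3700499120035 [0.14731201 0.4207216  1.02042714] [ 0.0908241  -0.40226491  0.88538219 -0.21455141]
top 481.3529850857387 481.3529850857387 322.86911631588623 235.5055326120975 [0.29374673 0.08010619 0.99321832] [-0.07714702  0.72225    -0.68365625  0.07083364]
```

View pics/scene0.png

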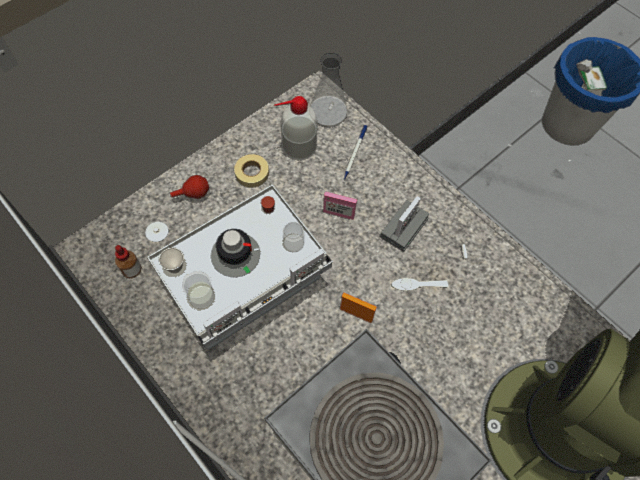

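View pics/top0.png

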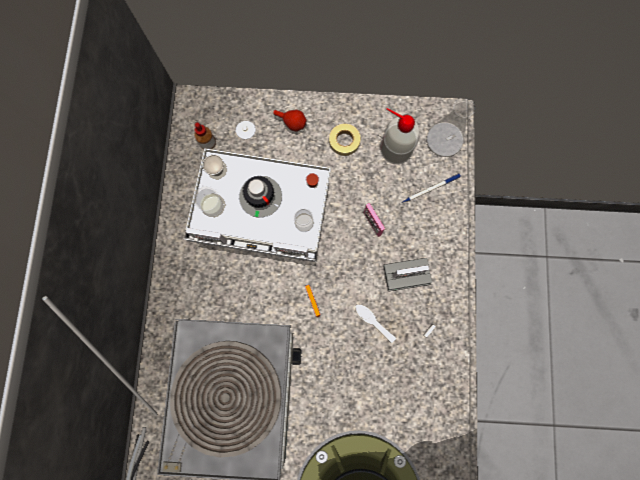

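The rack stands ahead-left, with the post at about scene (232,240) and top (258,187). The dock with the white label is at scene (405,225) and top (408,272). The orange and pink look-alikes stand apart. Next I'll take enlarged crops.

```bash
cat > h.py <<'E'
from station import r
import cv2, numpy as np
from scipy.spatial.transform import Rotation as R
def q2R(q): return R.from_quat(np.roll(q,-1)).as_matrix()
def cap(n):
    c=r.capture(n); c['R']=q2R(c['rotation']); return c
def ray(c,uv):
    d=c['R']@np.array([(uv[0]-c['cx'])/c['fx'],(uv[1]-c['cy'])/c['fy'],1.]); return np.array(c['origin']),d
def onz(c,uv,z):
    o,d=ray(c,uv); return o+d*(z-o[2])/d[2]
def tri(c1,u1,c2,u2):
    o1,d1=ray(c1,u1);o2,d2=ray(c2,u2); A=np.stack([d1,-d2],1)
    t=np.linalg.lstsq(A,o2-o1,rcond=None)[0]; a=o1+d1*t[0];b=o2+d2*t[1]
    return (a+b)/2,np.linalg.norm(a-b)
def proj(c,p):
    q=c['R'].T@(np.array(p)-c['origin']); return np.array([q[0]/q[2]*c['fx']+c['cx'],q[1]/q[2]*c['fy']+c['cy']])
E
python3 - <<'E'
import cv2,numpy as np
s=cv2.imread('pics/scene0.png');t=cv2.imread('pics/top0.png')
def cr(i,x,y,w,h,k): return cv2.resize(i[y:y+h,x:x+w],None,fx=k,fy=k,interpolation=cv2.INTER_CUBIC)
cv2.imwrite('pics/rs.png',cr(s,145,185,190,160,4))
a=cr(t,182,145,150,120,4); b=np.vstack([cr(t,380,255,55,40,3),cr(s,375,190,55,65,3)])
o=np.zeros((max(a.shape[0],b.shape[0]),a.shape[1]+b.shape[1],3),np.uint8);o[:a.shape[0],:a.shape[1]]=a;o[:b.shape[0],a.shape[1]:]=b
cv2.imwrite('pics/rt.png',o);print(o.shape)
E
```

```text
(480, 765, 3)
```

View pics/rs.png

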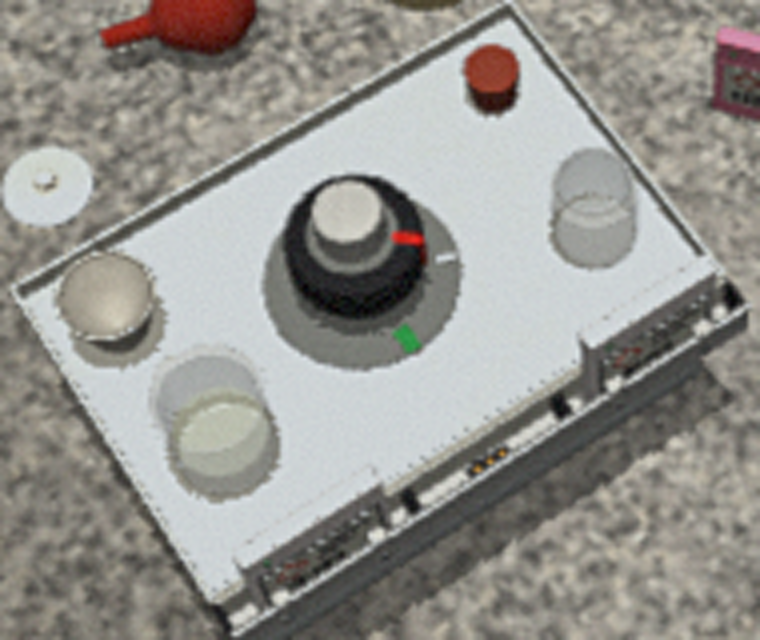

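View pics/rt.png

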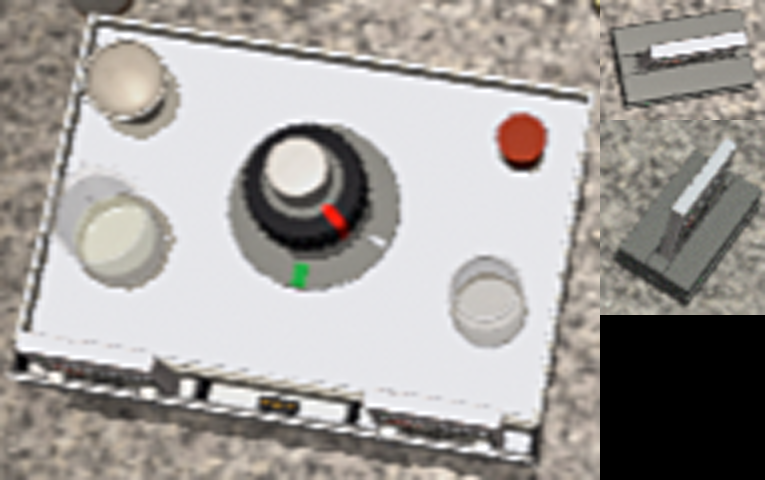

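The top-view crop shows the red pointer towards the front right, the green mark at the front, the post top at top px (256,187) and the contacts at (251.5,246). The label's top face runs from top px (397,272) to (428,268), with its display facing the robot. Now I'll triangulate these.

```bash
python3 - <<'E'
from h import *
np.set_printoptions(precision=4,suppress=True)
S=cap('scene');T=cap('top')
S4=lambda x,y:(145+x/4,185+y/4); T4=lambda x,y:(182+x/4,145+y/4)
P={'post':(S4(347,210),T4(297,166),.164),'contacts':(S4(490,461),T4(278,405),.094),
'green':(S4(407,340),T4(300,276),.1),'backR':(S4(510,5),T4(590,97),.1),'backL':(S4(17,293),T4(95,17),.1),
'lipR':(S4(745,312),T4(536,460),.108),'lipL':(S4(235,634),T4(15,378),.108),
'labR':((419.3,198.3),(428.3,268.3),.076),'labL':((401,219.3),(397.3,271.7),.076),
'redtip':(S4(424,240),T4(342,233),.143),
'nbRin':(S4(586,342),T4(365,403),.154),'nbLin':(S4(378,473),T4(157,362),.154),
'beaker_bot':(S4(222,455),T4(125,245),.1),'wb':(S4(595,235),T4(488,310),.1)}
for k,(a,b,z) in P.items():
    print(k,*tri(S,a,T,b),onz(S,a,z),onz(T,b,z))
# label top face by mask
for n,c,(x0,y0,x1,y1) in(('S',S,(375,190,430,255)),('T',T,(380,255,435,295))):
    g=c['img'][y0:y1,x0:x1].min(2); m=(g>190).astype(np.uint8)
    k,l,st,ce=cv2.connectedComponentsWithStats(m); i=1+st[1:,4].argmax()
    ys,xs=np.where(l==i); box=cv2.boxPoints(cv2.minAreaRect(np.stack([xs+x0,ys+y0],1).astype(np.float32)))
    print(n,st[i],[onz(c,p,.076)[:2] for p in box],onz(c,ce[i]+[x0,y0],.076))
    for nm,cx,z in(('red',0,.143),):
        im=c['img'].astype(int)
        mm=(im[...,0]>180)&(im[...,1]<60)&(im[...,2]<60)
        a=proj(c,tri(S,P['post'][0],T,P['post'][1])[0]).astype(int)
        yy,xx=np.where(mm[a[1]-30:a[1]+35,a[0]-30:a[0]+35]); q=np.array([xx.mean()+a[0]-30,yy.mean()+a[1]-30]); print('redc',q,onz(c,q,.143))
        mm=(im[...,1]>120)&(im[...,0]<80)&(im[...,2]<100)
        yy,xx=np.where(mm[a[1]-50:a[1]+60,a[0]-50:a[0]+60]); q=np.array([xx.mean()+a[0]-50,yy.mean()+a[1]-50]); print('greenc',q,onz(c,q,.1))
E
```

```text
post [0.5558 0.2184 0.1582] 0.0011013020151871631 [0.5537 0.2199 0.164 ] [0.5535 0.2173 0.164 ]
contacts [0.4582 0.2291 0.089 ] 0.001596693925258152 [0.4573 0.2303 0.094 ] [0.4565 0.2279 0.094 ]
green [0.5202 0.2226 0.0967] 0.0013730529410013648 [0.5196 0.2235 0.1   ] [0.5187 0.2218 0.1   ]
backR [0.6154 0.0879 0.104 ] 0.000779888176484725 [0.6178 0.0865 0.1   ] [0.6164 0.0878 0.1   ]
backL [0.6442 0.3336 0.1001] 0.0009943261727115196 [0.6437 0.3335 0.1   ] [0.6448 0.3339 0.1   ]
lipR [0.4388 0.1045 0.0894] 0.002563857608495192 [0.4342 0.1112 0.108 ] [0.4346 0.1035 0.108 ]
lipL [0.4627 0.3527 0.1019] 0.0031211029355453514 [0.4622 0.3537 0.108 ] [0.4601 0.3501 0.108 ]
labR [ 0.4374 -0.1135  0.0666] 0.0011865642188436448 [ 0.4351 -0.108   0.076 ] [ 0.4354 -0.1118  0.076 ]
labL [ 0.4262 -0.0527  0.0744] 0.0008040252738585295 [ 0.4261 -0.0517  0.076 ] [ 0.4256 -0.0526  0.076 ]
redtip [0.5318 0.1986 0.1401] 0.003704878596826056 [0.5324 0.1999 0.143 ] [0.5292 0.1975 0.143 ]
nbRin [0.4511 0.1808 0.1492] 0.0032913986567549573 [0.451  0.1826 0.154 ] [0.4487 0.1795 0.154 ]
nbLin [0.4647 0.2762 0.1438] 0.0009859397659294686 [0.4615 0.278  0.154 ] [0.4622 0.2736 0.154 ]
beaker_bot [0.5332 0.3105 0.0879] 0.0011481624841155021 [0.5288 0.3121 0.1   ] [0.5295 0.3072 0.1   ]
wb [0.5079 0.131  0.0945] 0.0006908804150382696 [0.5054 0.1326 0.1   ] [0.5069 0.1308 0.1   ]
S [ 25   6  20  25 116] [array([ 0.4296, -0.0502]), array([ 0.4423, -0.1083]), array([ 0.4347, -0.109 ]), array([ 0.4222, -0.051 ])] [ 0.432  -0.0791  0.076 ]
redc [246.7 244.2] [0.5381 0.2042 0.143 ]
greenc [246.2308 269.1154] [0.5214 0.2231 0.1   ]
T [ 17  11  32   8 136] [array([ 0.429, -0.051]), array([ 0.4418, -0.1105]), array([ 0.4338, -0.1119]), array([ 0.421 , -0.0524])] [ 0.4314 -0.0812  0.076 ]
redc [264.8667 198.4667] [0.538 0.203 0.143]
greenc [256.6875 213.3125] [0.52   0.2225 0.1   ]
```

```bash
cat >> h.py <<'E'
def tgt(x,y,z,th,N=None):
    "print tool-frame shift to target, yaw th of tool x axis; optional N rows with equal turn"
    s=r.read_state(); M=q2R(s['tool_rot']); p=np.array(s['ee_pos'])
    G=R.from_euler('z',th).as_matrix()@np.diag([1.,-1,-1])
    d=np.array([x,y,z])-p; rv=R.from_matrix(M.T@G).as_rotvec()
    print('yaw',round(np.arctan2(M[1,0],M[0,0]),4),'d_tool',(M.T@d).round(4),'rotvec',rv.round(4),'dist',np.linalg.norm(d).round(4),'rows',np.ceil(max(np.linalg.norm(d)/.0417,np.linalg.norm(rv)/.125)))
    if N:
        for k in range(N): print((M.T@d/N).round(4) if k==0 else ((M@R.from_rotvec(rv*k/N).as_matrix()).T@d/N).round(4),(rv/N).round(3))
def st():
    s=r.read_state(); print({k:np.round(s[k],3) for k in('clock','joints','ee_pos','ft_force','grip_width','grasp_force')})
E
python3 -m jog '0.0328 -0.0188 0 0 0 0;0.0328 -0.0188 0 0 0 0;0.0328 -0.0188 0 0 0 0;0.0328 -0.0188 0 0 0 0;0.0328 -0.0188 0 0 0 0'
python3 -m jog '0.0328 -0.0188 0 0 0 0;0.0328 -0.0188 0 0 0 0;0.0328 -0.0188 0 0 0 0;0.0328 -0.0188 0 0 0 0;0.0328 -0.0188 0 0 0 0'
python3 -c "
from h import *
st(); tgt(.5536,.2186,.225,1.3,15)"
```

```text
clock: 0.62
ee_pos: [0.327, -0.4484, 0.2312]
tool_rot: [-0.0, 0.987, 0.163, -0.0]
ft_force: [0.1, 0.2, 0.5]
grip_width: 0.0854
grasp_force: 0.0
clock: 1.03
ee_pos: [0.4521, -0.3066, 0.2313]
tool_rot: [0.0, 0.987, 0.163, -0.0]
ft_force: [-0.1, -0.7, 0.1]
grip_width: 0.0853
grasp_force: 0.0
{'clock': np.float64(1.033), 'joints': array([ 0.769,  0.391, -0.316,  1.709,  0.136,  1.063, -0.834]), 'ee_pos': array([ 0.452, -0.307,  0.231]), 'ft_force': array([-0.111, -0.693,  0.129]), 'grip_width': np.float64(0.085), 'grasp_force': np.float64(0.0)}
yaw 0.3276 d_tool [ 0.2651 -0.4646  0.0063] rotvec [ 1.000e-04  1.000e-04 -9.724e-01] dist 0.5349 rows 13.0
[ 0.0177 -0.031   0.0004] [ 0.     0.    -0.065]
[ 0.0196 -0.0298  0.0004] [ 0.     0.    -0.065]
[ 0.0215 -0.0284  0.0004] [ 0.     0.    -0.065]
[ 0.0233 -0.027   0.0004] [ 0.     0.    -0.065]
[ 0.025  -0.0254  0.0004] [ 0.     0.    -0.065]
[ 0.0266 -0.0237  0.0004] [ 0.     0.    -0.065]
[ 0.0281 -0.022   0.0004] [ 0.     0.    -0.065]
[ 0.0295 -0.0201  0.0004] [ 0.     0.    -0.065]
[ 0.0307 -0.0181  0.0004] [ 0.     0.    -0.065]
[ 0.0318 -0.0161  0.0004] [ 0.     0.    -0.065]
[ 0.0328 -0.014   0.0004] [ 0.     0.    -0.065]
[ 0.0336 -0.0119  0.0004] [ 0.     0.    -0.065]
[ 0.0343 -0.0097  0.0004] [ 0.     0.    -0.065]
[ 0.0349 -0.0074  0.0004] [ 0.     0.    -0.065]
[ 0.0353 -0.0051  0.0004] [ 0.     0.    -0.065]
```

```bash

python3 -m jog '0.0177 -0.0310 0.0004 0 0 -0.065;0.0196 -0.0298 0.0004 0 0 -0.065;0.0215 -0.0284 0.0004 0 0 -0.065;0.0233 -0.0270 0.0004 0 0 -0.065;0.0250 -0.0254 0.0004 0 0 -0.065' | head -2
python3 -m jog '0.0266 -0.0237 0.0004 0 0 -0.065;0.0281 -0.0220 0.0004 0 0 -0.065;0.0295 -0.0201 0.0004 0 0 -0.065;0.0307 -0.0181 0.0004 0 0 -0.065;0.0318 -0.0161 0.0004 0 0 -0.065' | head -2
python3 -m jog '0.0328 -0.0140 0.0004 0 0 -0.065;0.0336 -0.0119 0.0004 0 0 -0.065;0.0343 -0.0097 0.0004 0 0 -0.065;0.0349 -0.0074 0.0004 0 0 -0.065;0.0353 -0.0051 0.0004 0 0 -0.065' | head -2
python3 -c "
from h import *
st(); tgt(.5536,.2186,.108,1.3)
a=cap('scene');b=cap('top')
o=np.hstack([cv2.resize(c['img'][y:y+150,x:x+130],None,fx=3,fy=3,interpolation=cv2.INTER_CUBIC) for c,x,y in((a,180,160),(b,195,120))])
cv2.imwrite('pics/ab.png',o[:,:,::-1])"
```

```text
clock: 1.45
ee_pos: [0.4848, -0.1313, 0.2293]
clock: 1.87
ee_pos: [0.5184, 0.0437, 0.2273]
clock: 2.28
ee_pos: [0.552, 0.2187, 0.2252]
{'clock': np.float64(2.283), 'joints': array([-0.018,  0.514, -0.645,  1.593,  0.33 ,  1.147, -1.003]), 'ee_pos': array([0.552, 0.219, 0.225]), 'ft_force': array([ 1.258, -0.36 , -0.365]), 'grip_width': np.float64(0.086), 'grasp_force': np.float64(0.0)}
yaw 1.3056 d_tool [0.0003 0.0016 0.1172] rotvec [-0.      0.0003  0.0056] dist 0.1172 rows 3.0
```

View pics/ab.png

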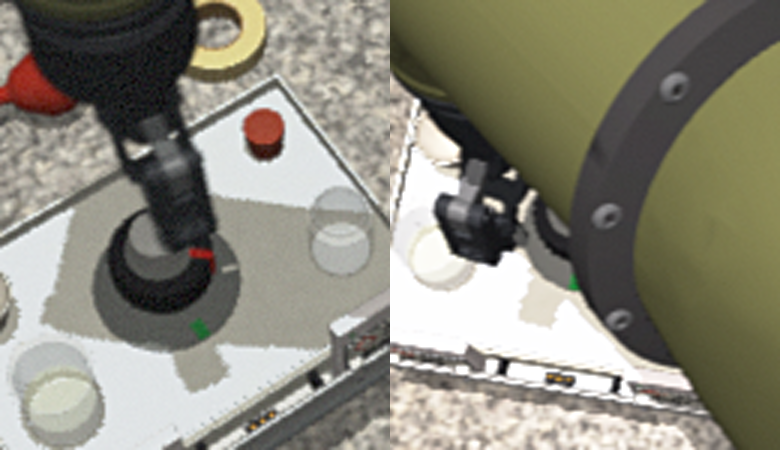

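The open gripper hangs over the post with the fingers clear of the shelf items, and the red pointer and green mark stay visible in the scene view. I'll descend and grip the ring.

```bash

python3 -m jog '0 0.0016 0.03 0 0 0;0 0 0.03 0 0 0;0 0 0.03 0 0 0;0 0 0.018 0 0 0;0 0 0.008 0 0 0'
python3 -m jog '0 0 0 0 0 0;0 0 0 0 0 0;0 0 0 0 0 0;0 0 0 0 0 0;0 0 0 0 0 0' 255
python3 -m jog '0 0 0 0 0 0;0 0 0 0 0 0;0 0 0 0 0 0;0 0 0 0 0 0;0 0 0 0 0 0'
```

```text
clock: 2.8
ee_pos: [0.552, 0.2152, 0.1063]
tool_rot: [-0.0, 0.795, 0.606, -0.002]
ft_force: [-1.4, -0.9, 0.0]
grip_width: 0.0852
grasp_force: 0.0
clock: 3.22
ee_pos: [0.5543, 0.2171, 0.1109]
tool_rot: [0.0, 0.795, 0.606, 0.001]
ft_force: [-0.5, -1.3, 6.5]
grip_width: 0.0545
grasp_force: 63.4
clock: 3.63
ee_pos: [0.5543, 0.2171, 0.111]
tool_rot: [0.001, 0.795, 0.606, 0.001]
ft_force: [-0.2, -0.8, 7.1]
grip_width: 0.0544
grasp_force: 63.4
```

```bash

python3 -m jog '0 0 -0.001 0 0 0;0 0 -0.001 0 0 0;0 0 -0.001 0 0 0;0 0 0 0 0 0;0 0 0 0 0 0'
```

```text
clock: 4.05
ee_pos: [0.5542, 0.2171, 0.1112]
tool_rot: [-0.0, 0.795, 0.606, 0.001]
ft_force: [6.0, 4.0, -14.4]
grip_width: 0.054
grasp_force: 67.8
```

```bash

python3 -m jog '0 0 0.0015 0 0 0.08;0 0 0 0 0 0.08;0 0 0 0 0 0.08;0 0 0 0 0 0.08;0 0 0 0 0 0.08'
python3 -m jog '0 0 0 0 0 0.08;0 0 0 0 0 0.08;0 0 0 0 0 0.08;0 0 0 0 0 0.08;0 0 0 0 0 0.08'
python3 -m jog '0 0 0 0 0 0;0 0 0 0 0 0;0 0 0 0 0 0;0 0 0 0 0 0;0 0 0 0 0 0'
python3 -c "
from h import *
st(); tgt(.5536,.2186,.108,.43); print(r.read_state()['torque'])
a=cap('scene');b=cap('top')
o=np.hstack([cv2.resize(c['img'][y:y+110,x:x+100],None,fx=4,fy=4,interpolation=cv2.INTER_CUBIC) for c,x,y in((a,185,200),(b,210,150))])
cv2.imwrite('pics/turn.png',o[:,:,::-1])"
```

```text
clock: 4.47
ee_pos: [0.5536, 0.2174, 0.1111]
tool_rot: [-0.0, 0.901, 0.435, 0.0]
ft_force: [0.3, 1.7, -1.9]
grip_width: 0.0544
grasp_force: 69.6
clock: 4.88
ee_pos: [0.5532, 0.2179, 0.1111]
tool_rot: [-0.001, 0.969, 0.247, 0.0]
ft_force: [-0.3, 3.2, -2.0]
grip_width: 0.0544
grasp_force: 69.3
clock: 5.3
ee_pos: [0.5533, 0.2178, 0.1111]
tool_rot: [-0.001, 0.968, 0.25, 0.0]
ft_force: [-0.9, 5.4, 1.0]
grip_width: 0.0545
grasp_force: 69.4
{'clock': np.float64(5.3), 'joints': array([-0.187,  0.591, -0.363,  1.741,  0.263,  0.857, -1.733]), 'ee_pos': array([0.553, 0.218, 0.111]), 'ft_force': array([-0.886,  5.431,  0.99 ]), 'grip_width': np.float64(0.054), 'grasp_force': np.float64(69.366)}
yaw 0.5049 d_tool [ 0.0007 -0.0005  0.0031] rotvec [-0.0013 -0.0007  0.0749] dist 0.0032 rows 1.0
[1.01305316 0.23422119 0.03373738]
```

View pics/turn.png

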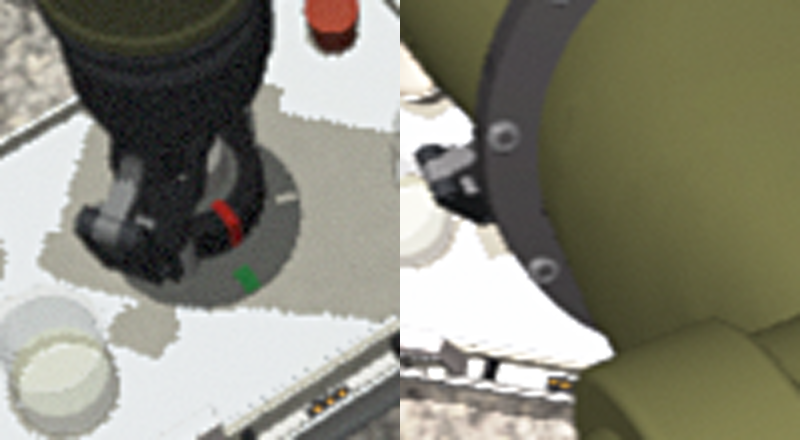

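The scene view shows the red pointer at crop (229,223), not quite at the green mark at (247,279). I'll work out the angle.

```bash

python3 -c "
from h import *
a=cap('scene'); im=a['img'].astype(int)
m=(im[...,0]>150)&(im[...,1]<70)&(im[...,2]<70); m[:235]=0;m[275:]=0;m[:,:225]=0;m[:,265:]=0
ys,xs=np.where(m); print(len(xs))
post=np.array([.5537,.2199])
for y in range(ys.min(),ys.max()+1):
    x=xs[ys==y].mean(); p=onz(a,(x,y),.143)[:2]-post; ang=(np.arctan2(p[1],p[0])%(2*np.pi)); print(y,round(x,1),p.round(4),np.hypot(*p).round(4),'ring',round(1.2-(ang-(np.pi-.110)),3))
for th in (1.0,1.05,1.1,1.15,1.2):
    f=np.pi-.11+1.2-th; d=np.array([np.cos(f),np.sin(f)])
    print(th,[proj(a,[*(post+d*q),z]).round(1) for q,z in((.0155,.143),(.0285,.143),(.0285,.131))])
"
```

```text
8
251 239.5 [-0.0176  0.0007] 0.0176 ring 1.132
252 240.5 [-0.0201  0.0006] 0.0201 ring 1.121
253 241.5 [-0.0225  0.0005] 0.0225 ring 1.113
254 242.0 [-0.0245  0.001 ] 0.0245 ring 1.132
255 242.0 [-0.0259  0.0021] 0.0259 ring 1.172
1.0 [array([239.7, 249.3]), array([245.3, 254.3]), array([245.9, 257.5])]
1.05 [array([239.4, 249.6]), array([244.6, 254.9]), array([245.3, 258.1])]
1.1 [array([239. , 249.9]), array([243.9, 255.4]), array([244.6, 258.6])]
1.15 [array([238.6, 250.2]), array([243.2, 255.9]), array([243.9, 259.1])]
1.2 [array([238.2, 250.4]), array([242.5, 256.4]), array([243.1, 259.6])]
```

```bash

python3 -m jog '0 0 0 0 0 0.04;0 0 0 0 0 0.04;0 0 0 0 0 0;0 0 0 0 0 0;0 0 0 0 0 0'
python3 -m jog '0 0 0 0 0 0;0 0 0 0 0 0;0 0 0 0 0 0;0 0 0 0 0 0;0 0 0 0 0 0' 0
python3 -m jog '0 0 -0.02 0 0 0;0 0 -0.03 0 0 0;0 0 -0.035 0 0 0;0 0 -0.025 0 0 0;0 0 -0.005 0 0 0'
python3 -c "
from h import *
tgt(.4317,-.080,.15,1.782,11)"
```

```text
clock: 5.87
ee_pos: [0.5532, 0.2179, 0.1111]
tool_rot: [-0.001, 0.978, 0.211, 0.0]
ft_force: [-1.7, 5.8, 0.7]
grip_width: 0.0545
grasp_force: 69.5
clock: 6.28
ee_pos: [0.5536, 0.2161, 0.1108]
tool_rot: [0.0, 0.978, 0.21, -0.0]
ft_force: [-1.6, 0.1, 0.1]
grip_width: 0.0856
grasp_force: 0.0
clock: 6.7
ee_pos: [0.5553, 0.2176, 0.2308]
tool_rot: [-0.001, 0.978, 0.21, 0.004]
ft_force: [0.3, 0.4, -0.5]
grip_width: 0.0857
grasp_force: 0.0
yaw 0.4225 d_tool [-0.2353  0.2208  0.0791] rotvec [ 0.0053 -0.006  -1.3595] dist 0.3322 rows 11.0
[-0.0214  0.0201  0.0072] [ 0.    -0.001 -0.124]
[-0.0237  0.0173  0.0072] [ 0.    -0.001 -0.124]
[-0.0256  0.0142  0.0072] [ 0.    -0.001 -0.124]
[-0.0272  0.011   0.0072] [ 0.    -0.001 -0.124]
[-0.0283  0.0075  0.0072] [ 0.    -0.001 -0.124]
[-0.0291  0.004   0.0072] [ 0.    -0.001 -0.124]
[-0.0293  0.0004  0.0072] [ 0.    -0.001 -0.124]
[-0.0291 -0.0032  0.0073] [ 0.    -0.001 -0.124]
[-0.0285 -0.0068  0.0073] [ 0.    -0.001 -0.124]
[-0.0275 -0.0103  0.0073] [ 0.    -0.001 -0.124]
[-0.026  -0.0136  0.0073] [ 0.    -0.001 -0.124]
```

```bash

python3 -m jog '-0.0214 0.0201 0 0 0 -0.124;-0.0237 0.0173 0 0 0 -0.124;-0.0256 0.0142 0 0 0 -0.124;-0.0272 0.0110 0 0 0 -0.124;-0.0283 0.0075 0 0 0 -0.124' | head -2
python3 -m jog '-0.0291 0.0040 0 0 0 -0.124;-0.0293 0.0004 0.016 0 0 -0.124;-0.0291 -0.0032 0.016 0 0 -0.124;-0.0285 -0.0068 0.016 0 0 -0.124;-0.0275 -0.0103 0.016 0 0 -0.124' | head -2
python3 -m jog '-0.0260 -0.0136 0.016 0 0 -0.120;0 0 0 0 0 0;0 0 0 0 0 0;0 0 0 0 0 0;0 0 0 0 0 0' 
python3 -c "
from h import *
st();tgt(.4317,-.080,.043,1.782)
a=cap('scene');b=cap('top'); im=a['img'].astype(int)
A=cv2.resize(a['img'][180:280,350:450],None,fx=4,fy=4,interpolation=cv2.INTER_CUBIC);B=cv2.resize(a['img'][205:305,185:285],None,fx=4,fy=4,interpolation=cv2.INTER_CUBIC)
cv2.imwrite('pics/dock.png',np.hstack([A,B])[:,:,::-1])
m=(im[...,0]>150)&(im[...,1]<70)&(im[...,2]<70); m[:235]=0;m[275:]=0;m[:,:215]=0;m[:,265:]=0
ys,xs=np.where(m); post=np.array([.5537,.2199])
for y in range(ys.min(),ys.max()+1):
    x=xs[ys==y].mean(); p=onz(a,(x,y),.143)[:2]-post; ang=(np.arctan2(p[1],p[0])%(2*np.pi)); print(y,round(x,1),np.hypot(*p).round(4),'ring',round(1.2-(ang-(np.pi-.110)),3))
"
```

```text
clock: 7.12
ee_pos: [0.4964, 0.0799, 0.2253]
clock: 7.53
ee_pos: [0.4405, -0.0556, 0.1611]
clock: 7.95
ee_pos: [0.4312, -0.0804, 0.1463]
tool_rot: [0.0, 0.628, 0.778, 0.001]
ft_force: [-0.1, 0.4, 0.5]
grip_width: 0.0856
grasp_force: 0.0
{'clock': np.float64(7.95), 'joints': array([ 0.616,  0.376, -0.659,  2.087,  0.326,  0.778, -0.032]), 'ee_pos': array([ 0.431, -0.08 ,  0.146]), 'ft_force': array([-0.106,  0.407,  0.543]), 'grip_width': np.float64(0.086), 'grasp_force': np.float64(0.0)}
yaw 1.7829 d_tool [0.0003 0.0004 0.1033] rotvec [0.0015 0.     0.0009] dist 0.1033 rows 3.0
251 239.0 0.0171 ring 1.169
252 239.0 0.0186 ring 1.222
253 239.5 0.0206 ring 1.234
254 240.5 0.0231 ring 1.214
255 241.0 0.025 ring 1.224
256 240.5 0.0262 ring 1.284
```

View pics/dock.png

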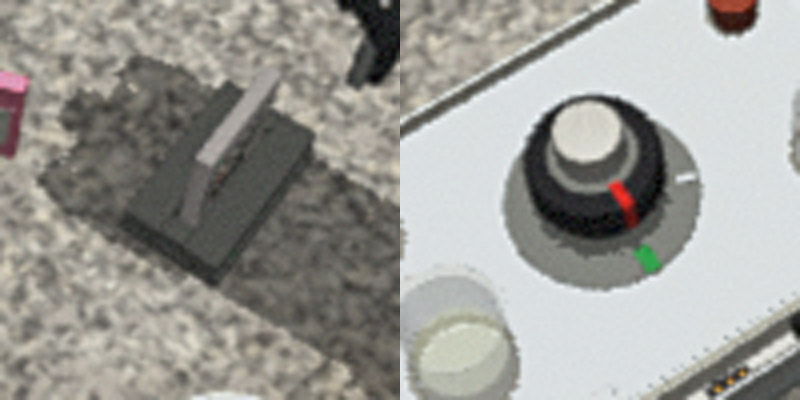

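The label stands upright in the dock below the gripper, and the pointer now faces the green mark (about 1.2). I'll descend and grip the label.

```bash

python3 -m jog '0 0 0.03 0 0 0;0 0 0.03 0 0 0;0 0 0.025 0 0 0;0 0 0.014 0 0 0;0 0 0.0043 0 0 0'
python3 -m jog '0 0 0 0 0 0;0 0 0 0 0 0;0 0 0 0 0 0;0 0 0 0 0 0;0 0 0 0 0 0' 255
python3 -m jog '0 0 0 0 0 0;0 0 0 0 0 0;0 0 0 0 0 0;0 0 0 0 0 0;0 0 0 0 0 0'
```

```text
clock: 8.47
ee_pos: [0.4298, -0.0803, 0.0408]
tool_rot: [-0.001, 0.628, 0.778, -0.0]
ft_force: [0.2, -0.4, 0.5]
grip_width: 0.0855
grasp_force: 0.0
clock: 8.88
ee_pos: [0.4309, -0.0816, 0.0433]
tool_rot: [0.001, 0.628, 0.778, 0.0]
ft_force: [-0.6, 0.9, 1.3]
grip_width: 0.0256
grasp_force: 0.0
clock: 9.3
ee_pos: [0.4307, -0.0816, 0.043]
tool_rot: [0.001, 0.628, 0.778, 0.0]
ft_force: [-0.2, -0.8, 6.7]
grip_width: 0.0082
grasp_force: 60.2
```

```bash

python3 -m jog '0 0 -0.015 0 0 0;0 0 -0.035 0 0 0;0 0 -0.04 0 0 0;0 0 -0.04 0 0 0;0 0 -0.03 0 0 0'
python3 -c "
from h import *
tgt(.4567,.2278,.203,1.461,10)"
```

```text
clock: 9.72
ee_pos: [0.4305, -0.0809, 0.2053]
tool_rot: [0.001, 0.628, 0.778, 0.001]
ft_force: [1.9, 0.2, -0.8]
grip_width: 0.0083
grasp_force: 59.1
yaw 1.7835 d_tool [0.2962 0.0908 0.0024] rotvec [ 1.500e-03 -2.000e-04  3.225e-01] dist 0.3098 rows 8.0
[0.0296 0.0091 0.0002] [ 0.    -0.     0.032]
[0.0299 0.0081 0.0002] [ 0.    -0.     0.032]
[0.0301 0.0071 0.0002] [ 0.    -0.     0.032]
[0.0304 0.0062 0.0002] [ 0.    -0.     0.032]
[0.0305 0.0052 0.0002] [ 0.    -0.     0.032]
[0.0307 0.0042 0.0002] [ 0.    -0.     0.032]
[0.0308 0.0032 0.0002] [ 0.    -0.     0.032]
[0.0309 0.0022 0.0002] [ 0.    -0.     0.032]
[0.031  0.0012 0.0002] [ 0.    -0.     0.032]
[0.031  0.0002 0.0002] [ 0.    -0.     0.032]
```

```bash

python3 -m jog '0.0296 0.0091 0.0002 0 0 0.0322;0.0299 0.0081 0.0002 0 0 0.0322;0.0301 0.0071 0.0002 0 0 0.0322;0.0304 0.0062 0.0002 0 0 0.0322;0.0305 0.0052 0.0002 0 0 0.0322' | head -2
python3 -m jog '0.0307 0.0042 0.0002 0 0 0.0322;0.0308 0.0032 0.0002 0 0 0.0322;0.0309 0.0022 0.0002 0 0 0.0322;0.0310 0.0012 0.0002 0 0 0.0322;0.0310 0.0002 0.0002 0 0 0.0322' |head -2
python3 -m jog '0 0 0.02 0 0 0;0 0 0.015 0 0 0;0 0 0.005 0 0 0;0 0 0 0 0 0;0 0 0 0 0 0'
python3 -c "
from h import *
tgt(.4567,.2278,.158,1.461)
a=cap('scene');b=cap('top')
A=cv2.resize(a['img'][240:360,200:330],None,fx=6,fy=5,interpolation=cv2.INTER_CUBIC)
cv2.imwrite('pics/above.png',A[:,:,::-1]);cv2.imwrite('pics/abtop.png',b['img'][:,:,::-1])
"
```

```text
clock: 10.13
ee_pos: [0.4433, 0.074, 0.2016]
clock: 10.55
ee_pos: [0.4563, 0.2286, 0.2004]
clock: 10.97
ee_pos: [0.4567, 0.2269, 0.1607]
tool_rot: [-0.0, 0.745, 0.667, -0.0]
ft_force: [-0.4, -0.2, -0.4]
grip_width: 0.008
grasp_force: 59.1
yaw 1.4602 d_tool [ 0.0009 -0.0001  0.0027] rotvec [-0.0004  0.0002 -0.0008] dist 0.0028 rows 1.0
```

View pics/above.png

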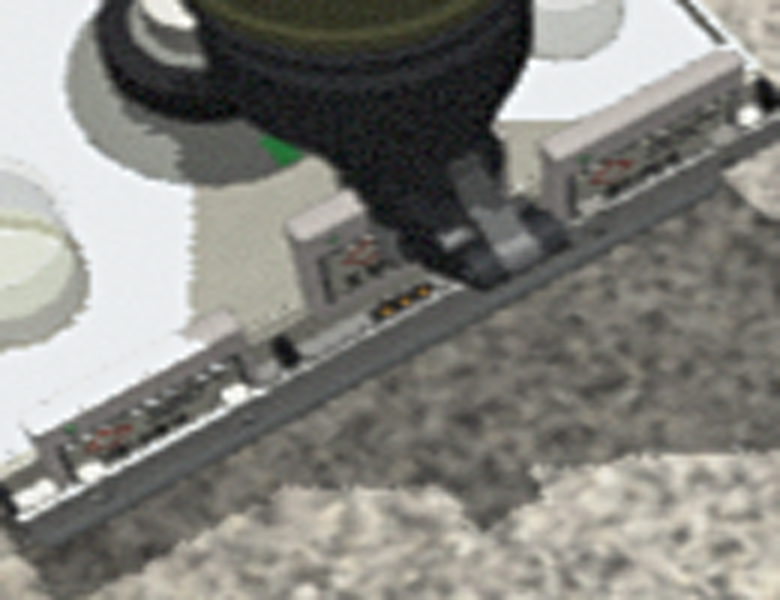

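The scene view shows the label above the pocket, display to the front, its top-left corner near crop (298,240). The neighbours' inner top corners are near (243,335) and (553,162). I'll check this in rack axes.

```bash

python3 -c "
from h import *
a=cap('scene'); pk=np.array([.4569,.2291]); X=np.array([np.cos(-.11),np.sin(-.11)]);Y=np.array([-X[1],X[0]])
for n,u,v,z in(('labL front top',300,243,.1937),('labL back top',287,232,.1937),('labL front foot',316,312,.1277),('nbL front top',243,335,.154),('nbR front top',553,162,.154),('nbR back top',540,145,.154),('contacts',405,300,.094)):
    p=onz(a,(200+u/6,240+v/5),z)[:2]-pk; print(n,(p@X).round(4),(p@Y).round(4))
"
```

```text
labL front top -0.0051 0.0292
labL back top -0.0003 0.0299
labL front foot -0.0014 0.0281
nbL front top -0.0068 0.0511
nbR front top -0.004 -0.0458
nbR back top 0.0027 -0.0463
contacts 0.0006 0.001
```

```bash

python3 -m jog '0.003 0 0.004 0 0 0;0 0 0.004 0 0 0;0 0 0.004 0 0 0;0 0 0.003 0 0 0;0 0 0.003 0 0 0'
python3 -m jog '0 0 0.002 0 0 0;0 0 0.002 0 0 0;0 0 0.002 0 0 0;0 0 0.001 0 0 0;0 0 0 0 0 0'
```

```text
clock: 11.53
ee_pos: [0.4568, 0.2301, 0.142]
tool_rot: [-0.0, 0.745, 0.667, -0.0]
ft_force: [-0.7, -0.2, -0.9]
grip_width: 0.0075
grasp_force: 59.1
clock: 11.95
ee_pos: [0.4569, 0.2302, 0.1353]
tool_rot: [-0.0, 0.745, 0.667, -0.0]
ft_force: [0.2, 0.5, -0.9]
grip_width: 0.0082
grasp_force: 59.1
```

```bash

python3 -m jog '0 0 0.002 0 0 0;0 0 0.002 0 0 0;0 0 0.002 0 0 0;0 0 0.001 0 0 0;0 0 0 0 0 0'
python3 -m jog '0 0 0.001 0 0 0;0 0 0.001 0 0 0;0 0 0.001 0 0 0;0 0 0 0 0 0;0 0 0 0 0 0'
```

```text
clock: 12.37
ee_pos: [0.4568, 0.2302, 0.1282]
tool_rot: [-0.0, 0.745, 0.667, -0.0]
ft_force: [-1.3, -0.3, -0.8]
grip_width: 0.0081
grasp_force: 59.1
clock: 12.78
ee_pos: [0.457, 0.2304, 0.1259]
tool_rot: [0.0, 0.745, 0.667, 0.0]
ft_force: [-1.3, -1.0, 6.1]
grip_width: 0.0084
grasp_force: 60.1
```

```bash

python3 -m jog '0 0 0.001 0 0 0;0 0 0.001 0 0 0;0 0 0.001 0 0 0;0 0 0 0 0 0;0 0 0 0 0 0'
python3 -m jog '0 0 0.001 0 0 0;0 0 0.001 0 0 0;0 0 0.001 0 0 0;0 0 0 0 0 0;0 0 0 0 0 0'
```

```text
clock: 13.2
ee_pos: [0.4571, 0.2304, 0.1231]
tool_rot: [0.0, 0.745, 0.667, 0.0]
ft_force: [-1.4, -0.8, 7.6]
grip_width: 0.0082
grasp_force: 60.3
clock: 13.62
ee_pos: [0.4571, 0.2305, 0.1204]
tool_rot: [0.0, 0.745, 0.667, 0.0]
ft_force: [-3.1, -1.4, 10.8]
grip_width: 0.0083
grasp_force: 60.9
```

```bash

python3 -m jog '0 0 0.001 0 0 0;0 0 0.001 0 0 0;0 0 0 0 0 0;0 0 0 0 0 0;0 0 0 0 0 0'
python3 -m jog '0 0 0.001 0 0 0;0 0 0.001 0 0 0;0 0 0 0 0 0;0 0 0 0 0 0;0 0 0 0 0 0'
```

```text
clock: 14.03
ee_pos: [0.4572, 0.2305, 0.1197]
tool_rot: [0.001, 0.745, 0.667, 0.001]
ft_force: [-6.1, -4.5, 26.1]
grip_width: 0.0085
grasp_force: 63.3
clock: 14.45
ee_pos: [0.4573, 0.2304, 0.1194]
tool_rot: [0.002, 0.745, 0.667, 0.001]
ft_force: [-11.2, -7.5, 45.3]
grip_width: 0.008
grasp_force: 66.2
```

```bash

python3 -m jog '0 0 -0.001 0 0 0;0 0 -0.001 0 0 0;0 0 0 0 0 0;0 0 0 0 0 0;0 0 0 0 0 0'
python3 -c "
from h import *
a=cap('scene');b=cap('top')
A=cv2.resize(a['img'][180:360,140:340],None,fx=4,fy=3.3,interpolation=cv2.INTER_CUBIC)
cv2.imwrite('pics/home.png',A[:590,:,::-1])
"
```

```text
clock: 14.87
ee_pos: [0.4572, 0.2304, 0.1197]
tool_rot: [0.001, 0.745, 0.667, 0.001]
ft_force: [-6.7, -3.6, 26.6]
grip_width: 0.0082
grasp_force: 63.1
```

View pics/home.png

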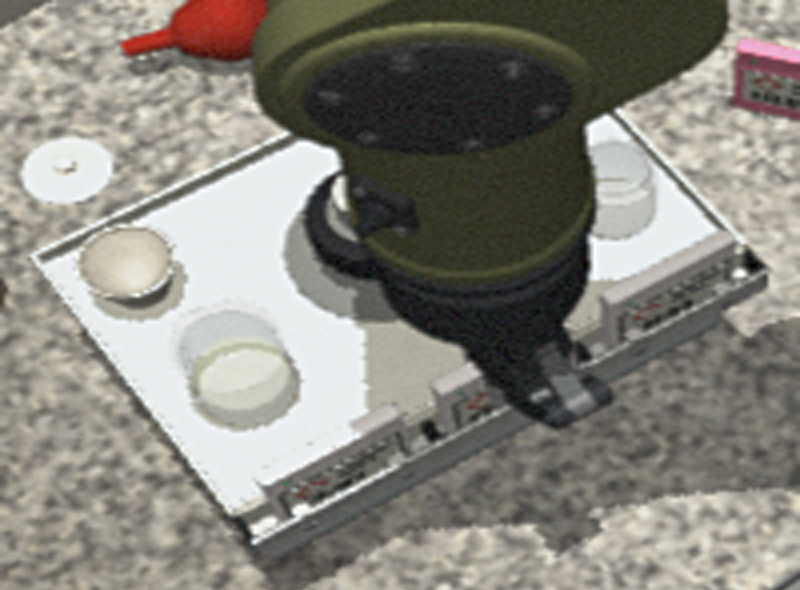

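The label's top edge, at about (450,398), lies in line with the neighbours' tops at (400,425) and (617,308). It is fully home, held with about 27 N, and the items I can see stand undisturbed. I'll hand it in.

```bash
python3 -c "
from station import r
print(r.close_job())"
```

```text
the job is handed in; nothing more can be done
None
```

The job is handed in: the ring is turned to the green locked mark, and the label sits fully home in the middle pocket, level with its neighbours, still gripped and pressed down with about 27 N; nothing on the shelf looked disturbed, though the arm hid the stopper in the last picture.

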